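# Gauge up the stamp press with the taper blade and key it on

## Task

Pick up the steel taper blade with the orange grip and slide it, thin end first and flat on the bed, into the gap under the stamp press's pressure plate until you feel it wedge snugly: the plate should bear on the blade, lifted a millimetre or two and no more than 3 mm. Leave the blade there and let go of it, then take the red key from its wooden rack, put it fully down into the key switch on the control box and turn it clockwise to on. Leave the other stock on the table where it is and let go of the key.

Things in the scene. Friction and masses are not known exactly. Their poses are not given: they have to be found in the camera images.
- blade_grip (a point): Centre of the orange grip rib of the loose steel taper blade: rib 60 mm along x, 14 mm wide along y, its top 24 mm above this point and the blade's 17 mm thick body (36 mm wide) 24 mm below it. The blade's flat underside is 41 mm below this point, its thin tip 145 mm in +x, its rear end 45 mm in -x, its balance point about 20 mm in +x.
- blade_tip (a point): Middle of the blade's thin front edge, 2.5 mm above its underside; x points out of the tip, z up. Here the blade is 5 mm thick; it thickens by 1 mm every 10 mm to 17 mm, 120 mm back.
- blade: Loose steel taper blade lying flat, 190 mm long (x), 36 mm wide (y), about 0.3 kg; origin at the centre of its underside, 50 mm in +x from the grip centre.
- gap_mouth (a point): Mouth of the gap: on top of the press's dark steel bed (two yellow edge lines), straight below the round front edge of the pressure plate. x points level into the gap, z up. The gap is 8 to 14 mm high, different each time (the bed, 38 to 44 mm above the table, is set higher or lower), and over 110 mm deep. The flat bed is 110 mm wide and reaches 140 mm towards -x.
- press: Blue frame of the stamp press, fixed, 150 mm wide (y); origin on the table, below its plate, 60 mm past the gap mouth along x. From 35 mm ahead of the mouth back its cheeks and plate stay below 100 mm above the table; a bridge 118 mm behind the mouth and beyond is 132 mm high. The plate is 110 mm wide, its top 17 mm above its lower front edge.
- plate (a joint): Lift of the pressure plate, m; 0 on its stop. It bears down with 5 N plus 0.8 N per mm, so the blade slides freely (light rubbing) until it touches, then drags with about 5 to 10 N; each 10 mm further lifts it about 1 mm. A blade carried above the bed loses lift when let go; on the bed, friction keeps it in place.
- key_grip (a point): Centre of the key's red bow (40 mm along x, 10 mm thick along y, 36 mm tall). The key stands upright in a fixed wooden rack block (75 x 75 mm, 40 mm tall) and lifts straight out. A brass shoulder (26 x 10 mm) has its underside 24 mm below this point; below it is a brass blade 18 mm (x) by 6 mm (y), 34 mm long.
- key: The key, 60 g; origin at the lower end of its brass blade, 58 mm below the bow's centre.
- switch_mouth (a point): Centre of the top of the key switch, a square steel barrel (44 x 44 mm, 36 mm tall) on a fixed grey control box (110 x 110 mm, 50 mm tall). Slot 21 mm along x, 9 mm along y, chamfered, 36 mm deep; this frame turns with it. Key fully in: shoulder on the barrel, bow centre 24 mm above this point. Either way round fits.
- keyswitch (a joint): Angle of the barrel in rad: 0 off, growing clockwise seen from above, stop at 1.5 (on). Turns lightly and stays where left.
- ink_blue: Bystander, leave alone: dark blue ink bottle with white cap, 32 mm diameter, 90 mm tall; origin at the centre of its underside.
- ink_red: Bystander, leave alone: dark red ink bottle with white cap, 32 mm diameter, 90 mm tall; origin at the centre of its underside.
- stamp_red: Bystander, leave alone: round stamp with dark red handle, 44 mm diameter, 78 mm tall; origin at the centre of its underside.
- stamp_violet: Bystander, leave alone: round stamp with violet handle, 44 mm diameter, 78 mm tall; origin at the centre of its underside.
- rubber_block: Bystander, leave alone: orange stamp block, 90 x 50 x 28 mm; origin at the centre of its underside.
- ink_pad: Bystander, leave alone: black ink pad, 120 x 80 x 20 mm; origin at the centre of its underside.
There are look-alikes about, which are no part of the job. Of the things that look like the part that bears switch_mouth, take the one that is farthest from the robot's base at the start.

How it is judged:
By the outcome, as a careful person would: the job done as asked, in the order asked, and still so for the second after the job is handed in, with the robot touching nothing.
It also fails if it takes over 54 s, if anything falls off the work surface, if the arm or the gripper's body presses on something with over 40 N, if the wrist force passes 120 N, or if a joint passes its speed limit or range.

## Robot

A 6-joint arm with a two-finger parallel gripper is mounted at the origin on the work surface. World frame = base frame: x ahead of the robot, y to its left, z up, the work surface at z = 0. Lengths are in m, angles in rad, forces in N, time in s.
With the tool pointing down it reaches from about 0.35 to 0.975 m from the base axis. Payload 17.4 kg.
Tool frame: the origin (TCP) lies at the very end of the fingers, on their centre line; the grasp point (between the pads) lies 19 mm behind it; z points along the fingers, y is the line along which they close (so a half turn about z gives the same grasp; the last joint's range is limited). The gripper opens to 85 mm and grips with 20 to 120 N. Pads are 22 mm wide; open, the fingers measure 114 mm over their backs; the gripper's body (76 mm by 85 mm) begins 54 mm behind the grasp point. The pads swing forward as they close: fully open they stand 13 mm farther back than shut.
Start: joints at [-1.363, 0.116, 1.442, -0, 1.584, -0.038], TCP at [0.164, -0.655, 0.231] pointing down, gripper open.
Joint ranges: [-2.83, 2.83], [-0.83, 2.19], [0.07, 2.5], [-1.14, 4.28], [0.01, 3], [-2.97, 2.97]. Speed limits (rad/s): [1.89, 1.89, 2.22, 3.14, 3.14, 3.14].

## Interface

Orientations are given as a unit quaternion [w, x, y, z].
In Python, from plant import telemetry, eyes, order gives the robot as it stands.
- The arm moves only by the tool carry_out, never from a script. Its argument "commands" is one flat list of numbers, 5 for each row, row after row: the opening, from 0 (shut) to 1 (fully open), then the shift along the tool's x, y, z in units of 4 cm (1.0 is 4 cm), then the turn about the tool's z in units of 5 degrees (1.0 is 5 degrees). A call has 1 to 12 rows; each row shifts and turns the commanded pose from where the row before left it, along the tool's axes as they then stand; what a row does not reach is not made up. A row lasts 1/8 s, in which the tool goes at most 62.5 mm and 10.7 degrees, less where a joint would pass 70% of its speed; a pose out of reach is approached as far as the arm can. A call with a number of a shift or a turn outside -1 to 1 is refused whole. A call with a gripper value outside its range is refused whole. The fingers move at their own pace and stop on an object; the grip force is fixed at half the most. Time passes only in rows, so rows that do not move let the fingers close. It gives the time, the measured TCP pose, the force, the opening and the grip force at its end, in the units of the state.
- telemetry.sense(): the state, without advancing time (a new reading comes with each control period).
- eyes.capture(name): name is "scene" or "top" or "wrist"; returns the picture (400x640x3 uint8, red, green, blue); there is no depth.
- eyes.camera_params(name): a dict with "mtx" (3x3 intrinsics, pixels), "R" (3x3) and "t" (3): a world point X has camera coordinates R X + t; the wrist camera has in their place "tool_from_camera" (4x4, takes a point from camera to tool coordinates, whose origin is the TCP and whose axes are the flange's). Camera axes: x right, y down, z forward; pixel columns grow to the right and rows downward; lengths in m; the calibration is good to about 2 mm. The wrist camera is an equidistant fisheye: a pixel r from the principal point sees the ray r / f radians off the axis. A picture is of the moment at which its call begins: read the wrist's pose just before it. camera_params takes no time and is no camera call.
- order.close_job(): hands the job in; it is judged then, once.
The state is a dict: "t": time; "qpos": joint angles; "joint_vel": joint speeds; "joint_efforts": joint torques, N m; "tool_pos": TCP position; "eef_rot": TCP orientation; "ft_force": force on the tool from outside, world axes, zero at the start; "wrist_torque": the same for the moment, N m; "grip_width": finger opening in m; "grasp_force": force on a finger pad.
Only numpy, scipy, OpenCV 4.12 (cv2) and the standard library are available. Lean on these libraries where they do the work, as an engineer would, in place of code of your own. Each camera call takes 0.05 s, during which the arm holds its last target. There are 200 camera calls.

## Working session

There is one attempt and no reset: what is moved stays moved. The work goes in short steps, Python scripts to look and compute and a tool call to move; the robot and the scene stay as the last step left them, time stands still between calls to the robot, and variables do not carry over. Pictures are saved under pics/ and viewed, at most 10 in all, crops included, and the job is handed in when it is done.

Besides the shell and the picture viewer there is one more tool, called after "Request:" by a JSON object that holds its "api" and its "payload", one argument or row to a line. carry_out: Moves the arm, as the interface text tells. Shifts and turns lie within -1 to 1; 1 stands for 4 cm of shift or 5 degrees of turn. Its arguments: {"type":"object","properties":{"commands":{"type":"array","items":{"type":"number"}}},"required":["commands"]}

```bash
ls; mkdir -p pics
python3 - <<'E'
from plant import telemetry, eyes
import cv2,numpy as np
s=telemetry.sense(); print(s)
for n in ("scene","top","wrist"):
    im=eyes.capture(n); cv2.imwrite(f"pics/{n}0.png",im[:,:,::-1])
    p=eyes.camera_params(n); print(n,{k:np.round(v,4).tolist() for k,v in p.items()})
E
```

```text
pics
{'t': 0.0, 'qpos': array([-1.36277413e+00,  1.16481334e-01,  1.44228378e+00, -3.62212202e-06,
        1.58403608e+00, -3.77720866e-02]), 'joint_vel': array([-0.00225558, -0.00101497, -0.00117808,  0.0014773 , -0.00085809,
       -0.00020937]), 'joint_efforts': array([-2.16340973e-04, -7.31982136e+01, -6.32486773e+01, -4.95452946e-05,
        6.25673754e-03, -1.13026942e-05]), 'tool_pos': array([ 0.16421114, -0.65450636,  0.23055383]), 'eef_rot': array([-6.01927732e-04,  9.92457468e-01,  1.22587961e-01, -5.31807515e-05]), 'ft_force': array([ 0.13179478, -0.81036929, -0.98015817]), 'wrist_torque': array([ 0.04735755, -0.00976809, -0.05807047]), 'grasp_force': 0.0, 'grip_width': 0.08531784938658064}
scene {'mtx': [[432.8862, 0.0, 320.9846], [0.0, 432.8862, 202.5285], [0.0, 0.0, 1.0]], 'R': [[-0.513, 0.8582, -0.014], [0.6247, 0.3621, -0.6918], [-0.5887, -0.3637, -0.7219]], 't': [0.3228, -0.253, 1.5503]}
top {'mtx': [[514.3954, 0.0, 315.5421], [0.0, 514.3954, 209.2657], [0.0, 0.0, 1.0]], 'R': [[-0.0153, -0.9999, 0.0029], [-0.9877, 0.0147, -0.1557], [0.1556, -0.0052, -0.9878]], 't': [-0.0235, 0.5279, 1.2418]}
wrist {'mtx': [[309.7069, 0.0, 320.7484], [0.0, 309.7069, 203.9092], [0.0, 0.0, 1.0]], 'tool_from_camera': [[0.0012, -0.9571, -0.2898, 0.0734], [1.0, 0.0014, -0.0003, 0.0016], [0.0007, -0.2898, 0.9571, -0.1427], [0.0, 0.0, 0.0, 1.0]]}
```

View pics/top0.png

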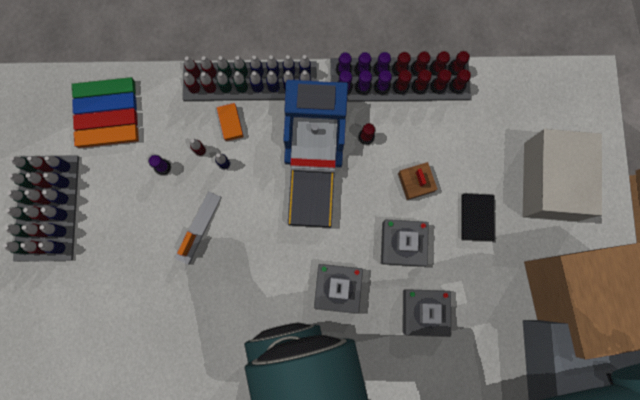

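View pics/scene0.png

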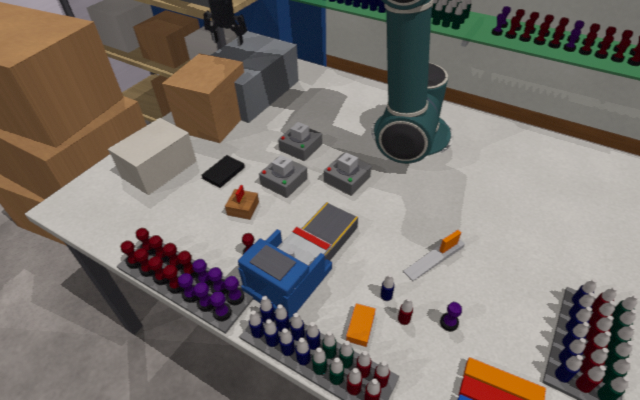

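The top view shows the blade at about (198,228), tip up and right, the press gap at (313,163), and the key rack at (417,180). There are three switches, at (408,241), (339,288) and (431,313). Next I'll enlarge the top view for precise pixels.

```bash
cat > h.py <<'E'
import numpy as np, cv2
from plant import telemetry, eyes
from scipy.spatial.transform import Rotation as Ro
def unproj(n,uv,z):
    p=eyes.camera_params(n); R=np.array(p['R']);t=np.array(p['t'])
    d=R.T@np.linalg.inv(p['mtx'])@np.array([*uv,1.]); c=-R.T@t
    return c+d*(z-c[2])/d[2]
def proj(n,X):
    p=eyes.camera_params(n); c=np.array(p['R'])@X+p['t']; u=np.array(p['mtx'])@c; return u[:2]/u[2]
def Rtool(s):
    w,x,y,z=s['eef_rot']; return Ro.from_quat([x,y,z,w]).as_matrix()
def wray(s,uv):
    p=eyes.camera_params('wrist'); K=np.array(p['mtx']);T=np.array(p['tool_from_camera'])
    a=(np.array(uv)-K[:2,2])/K[0,0]; r=np.hypot(*a); d=np.r_[a/max(r,1e-9)*np.sin(r),np.cos(r)]
    R=Rtool(s); return s['tool_pos']+R@T[:3,3], R@T[:3,:3]@d
def wun(s,uv,z):
    c,d=wray(s,uv); return c+d*(z-c[2])/d[2]
def wproj(s,X):
    p=eyes.camera_params('wrist'); K=np.array(p['mtx']);T=np.array(p['tool_from_camera'])
    R=Rtool(s); c=T[:3,:3].T@(R.T@(np.array(X)-s['tool_pos'])-T[:3,3])
    th=np.arctan2(np.hypot(c[0],c[1]),c[2]); return K[:2,2]+K[0,0]*th*c[:2]/np.hypot(c[0],c[1])
def to_tool(s,dX): return Rtool(s).T@np.array(dX)
E
python3 - <<'E'
from h import *
im=cv2.imread('pics/top0.png')[75:275,175:441]
cv2.imwrite('pics/top0c.png',cv2.resize(im,None,fx=3,fy=3,interpolation=cv2.INTER_CUBIC))
for n,uv,z in [('sw1',(408,241),.086),('sw2',(339,288),.086),('sw3',(431,313),.086),('key',(422,176),.07),('bladegrip',(185,242),.065),('tip',(215,197),.004),('mouth',(313,163),.06),('press',(318,95),.13)]:
    X=unproj('top',uv,z); print(n,X.round(3),np.hypot(*X[:2]).round(3), proj('scene',X).round())
E
```

```text
sw1 [ 0.441 -0.251  0.086] 0.507 [282. 161.]
sw2 [ 0.332 -0.084  0.086] 0.343 [347. 158.]
sw3 [ 0.271 -0.297  0.086] 0.402 [299. 127.]
key [ 0.602 -0.295  0.07 ] 0.67 [238. 191.]
bladegrip [0.448 0.286 0.065] 0.532 [450. 235.]
tip [0.569 0.227 0.004] 0.613 [407. 272.]
mouth [ 0.641 -0.027  0.06 ] 0.642 [310. 239.]
press [ 0.791 -0.041  0.13 ] 0.793 [269. 261.]
```

View pics/top0c.png

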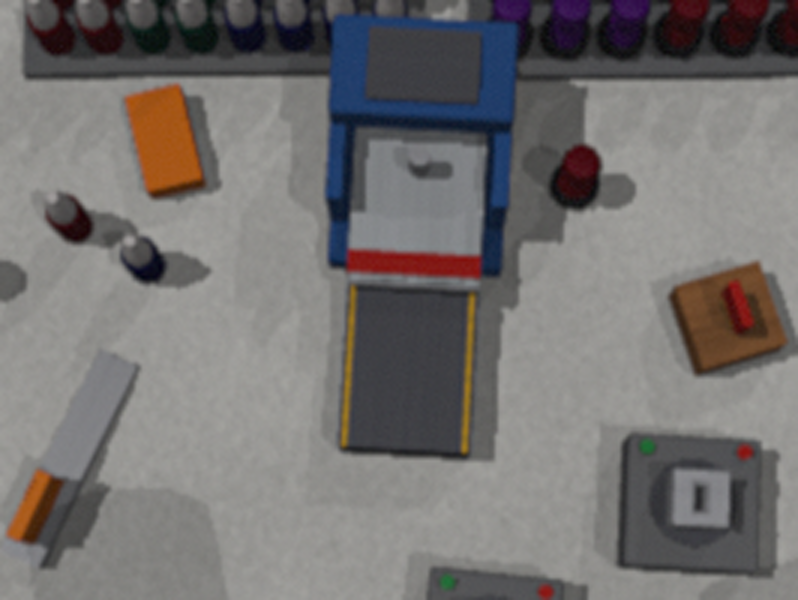

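The target switch is the one farthest from the base, at crop (700,498), world (0.44,-0.25). Next I'll work out the geometry in numbers.

Run:
```python
from h import *
s=telemetry.sense(); print('tcp px',proj('top',s['tool_pos']),proj('scene',s['tool_pos']),Rtool(s).round(3).tolist())
c=lambda u,v:(175+(u+.5)/3-.5,75+(v+.5)/3-.5)
U=lambda u,v,z:unproj('top',c(u,v),z)
def show(n,X): print(n,X.round(4))
for z in (.038,.044):
    a,b,d,e=[U(*p,z) for p in((343,447),(352,290),(466,452),(474,292))]
    show('bed',np.array([a,b,d,e])[:,:2]); print(np.degrees(np.arctan2(*(b-a)[1::-1])),np.degrees(np.arctan2(*(e-d)[1::-1])),np.linalg.norm(a-d), np.linalg.norm(b-e))
t=U(121,358,.004); g=U(35,506,.065); g2=[U(49,474,.065),U(21,538,.065)]
show('tip',t);show('grip',g);show('ribends',np.array(g2)); print(np.degrees(np.arctan2(*(t-g)[1::-1])),np.hypot(*(t-g)[:2]))
for z in(.052,.069):show('plate front',(U(347,285,z)+U(480,288,z))/2)
k=[U(731,282,.08),U(746,332,.08)];show('key',np.array(k))
q=[U(*p,.086) for p in((673,470),(728,470),(728,526),(672,526))];show('sw',np.array(q)); show('c',np.mean(q,0)); show('slot',np.array([U(700,486,.086),U(701,512,.086)]))
```

```text
tcp px [625.86310482 367.1801058 ] [228.32138329  47.23177614] [[0.97, 0.243, -0.0], [0.243, -0.97, 0.001], [-0.0, -0.001, -1.0]]
bed [[ 0.4927  0.0351]
 [ 0.626   0.0266]
 [ 0.487  -0.0669]
 [ 0.6228 -0.0763]]
-3.672261565169227 -3.968143359942117 0.10215886716547067 0.10291344694320692
bed [[ 0.4919  0.0349]
 [ 0.6246  0.0263]
 [ 0.4862 -0.0667]
 [ 0.6214 -0.076 ]]
-3.672261565169229 -3.9681433599421196 0.10167657809671106 0.10242759552505555
tip [0.577 0.227 0.004]
grip [0.4449 0.2827 0.065 ]
ribends [[0.4707 0.272  0.065 ]
 [0.4193 0.2934 0.065 ]]
-22.874442113191574 0.1434294029668094
plate front [ 0.625  -0.0253  0.052 ]
plate front [ 0.621  -0.0253  0.069 ]
key [[ 0.6183 -0.2847  0.08  ]
 [ 0.5765 -0.2949  0.08  ]]
sw [[ 0.464  -0.23    0.086 ]
 [ 0.4634 -0.2739  0.086 ]
 [ 0.4188 -0.2718  0.086 ]
 [ 0.4194 -0.2274  0.086 ]]
c [ 0.4414 -0.2508  0.086 ]
slot [[ 0.4509 -0.251   0.086 ]
 [ 0.4302 -0.2509  0.086 ]]
```

Request:
{"api": "carry_out", "payload": {
  "commands": [1, 0, 0, -1, 1, 1, 0, 0, -1, 1, 1, 0, 0, -1, 1, 1, 0, 0, -1, 1, 1, 0, 0, -1, 1, 1, 0, 0, 0, 1, 1, 0, 0, 0, 1, 1, 0, 0, 0, 0.4, 1, 0.3, -1, 0, 0, 1, 0.3, -1, 0, 0, 1, 0.3, -1, 0, 0, 1, 0.3, -1, 0, 0]
}}

```text
t: 1.65
tool_pos: [0.2714, -0.5249, 0.4312]
eef_rot: [-0.0, 0.98, -0.198, -0.0]
ft_force: [-0.1, -0.3, 0.2]
grip_width: 0.0851
grasp_force: 0.0
```

Request:
{"api": "carry_out", "payload": {
  "commands": [1, 0.3, -1, 0, 0, 1, 0.3, -1, 0, 0, 1, 0.3, -1, 0, 0, 1, 0.3, -1, 0, 0, 1, 0.3, -1, 0, 0, 1, 0.3, -1, 0, 0, 1, 0.3, -1, 0, 0, 1, 0.3, -1, 0, 0, 1, -0.5, -1, 0, 0, 1, -0.5, -1, 0, 0, 1, -0.5, -1, 0, 0, 1, -0.5, -1, 0, 0]
}}

```text
t: 3.15
tool_pos: [0.472, -0.0888, 0.4312]
eef_rot: [-0.0, 0.98, -0.198, 0.0]
ft_force: [0.2, -0.0, 0.1]
grip_width: 0.0853
grasp_force: 0.0
```

Request:
{"api": "carry_out", "payload": {
  "commands": [1, -0.5, -1, 0.5, 0, 1, -0.5, -1, 0.5, 0, 1, -0.5, -1, 0.5, 0, 1, -0.5, -1, 0.5, 0, 1, -0.5, -1, 0.5, 0, 1, -0.5, -1, 0.5, 0, 1, -0.5, -1, 0.5, 0, 1, -0.5, -0.5, 0.5, 0, 1, 0, 0, 0.5, 0, 1, 0, 0, 0.5, 0, 1, 0, 0, 0, 0]
}}

```text
t: 4.53
tool_pos: [0.4417, 0.2475, 0.2298]
eef_rot: [0.001, 0.98, -0.199, -0.001]
ft_force: [-0.8, -0.1, 0.1]
grip_width: 0.0854
grasp_force: 0.0
```

Run:
```python
from h import *
s=telemetry.sense(); im=eyes.capture('wrist'); cv2.imwrite('pics/w1.png',im[:,:,::-1])
print(s['tool_pos'].round(4)); print('expect grip',wproj(s,[.445,.283,.065]),'tip',wproj(s,[.577,.227,.004]))
```

```text
[0.4417 0.2475 0.2298]
expect grip [286.18873884 196.26713293] tip [290.24128444  64.37757186]
```

View pics/w1.png

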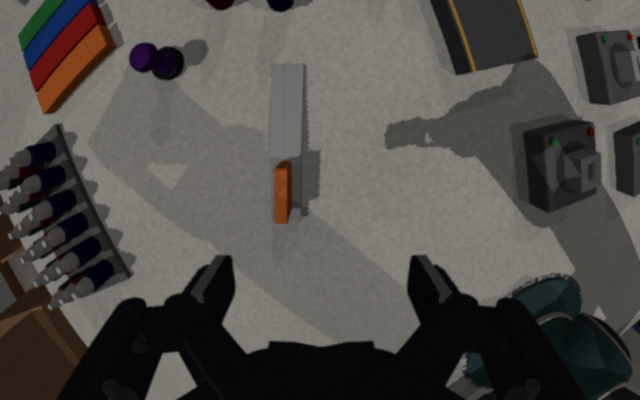

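The wrist view shows the rib at about (282,192) and the tip at (288,64), close to prediction. I'll refine this with the orange mask.

Run:
```python
from h import *
s=telemetry.sense(); im=cv2.imread('pics/w1.png'); hsv=cv2.cvtColor(im,cv2.COLOR_BGR2HSV)
m=cv2.inRange(hsv,(5,150,80),(20,255,255)); m[:,:250]=0;m[:,320:]=0;m[:150]=0;m[240:]=0
ys,xs=np.nonzero(m); print(xs.min(),xs.max(),ys.min(),ys.max())
for r in (165,175,190,205,218): 
    c=np.nonzero(m[r])[0]; print(r,[(int(x),int(hsv[r,x,2])) for x in c])
```

```text
275 287 168 222
165 []
175 [(275, 123), (276, 124), (277, 125), (278, 125), (279, 124), (280, 128), (281, 135), (282, 138), (283, 138), (284, 137), (285, 132), (286, 109), (287, 80)]
190 [(275, 118), (276, 124), (277, 123), (278, 123), (279, 120), (280, 123), (281, 130), (282, 135), (283, 137), (284, 137), (285, 131), (286, 109)]
205 [(275, 111), (276, 119), (277, 119), (278, 119), (279, 119), (280, 119), (281, 118), (282, 118), (283, 117), (284, 117), (285, 110), (286, 92)]
218 [(276, 116), (277, 120), (278, 119), (279, 118), (280, 118), (281, 117), (282, 117), (283, 115), (284, 115), (285, 111), (286, 95)]
```

Run:
```python
from h import *
s=telemetry.sense(); im=cv2.imread('pics/w1.png')
for r in (165,190,215): print(r,[tuple(map(int,im[r,x,::-1])) for x in range(271,296)])
for c in (279,282,285):print([tuple(map(int,im[r,c,::-1])) for r in list(range(156,166))+list(range(216,228))])
for x in((275,190),(287,190),(290,190),(282,161),(281,222)): print(x,wun(s,x,.065).round(4))
print('tip',wun(s,(288.5,64),.004), [tuple(map(int,im[75,x,::-1])) for x in list(range(268,278))+list(range(300,312))])
print(wun(s,(271.5,66),.005),wun(s,(305.5,66),.005))
```

```text
165 [(99, 98, 96), (99, 97, 95), (98, 97, 95), (98, 97, 95), (94, 91, 88), (88, 80, 76), (75, 59, 51), (64, 41, 28), (58, 29, 14), (57, 27, 7), (56, 26, 7), (56, 26, 7), (56, 26, 7), (57, 26, 9), (57, 27, 9), (57, 26, 7), (58, 28, 10), (58, 27, 8), (56, 26, 6), (56, 32, 15), (58, 44, 35), (61, 56, 52), (64, 63, 61), (66, 65, 65), (65, 65, 63)]
190 [(99, 98, 96), (97, 96, 94), (100, 91, 87), (107, 75, 59), (118, 67, 36), (124, 65, 29), (123, 64, 27), (123, 63, 25), (120, 61, 22), (123, 63, 26), (130, 65, 27), (135, 68, 28), (137, 70, 30), (137, 69, 28), (131, 66, 27), (109, 55, 22), (79, 38, 11), (59, 27, 6), (54, 24, 5), (55, 29, 15), (58, 41, 32), (61, 55, 53), (62, 60, 59), (63, 63, 62), (64, 63, 62)]
215 [(99, 98, 94), (94, 92, 91), (88, 85, 82), (88, 70, 61), (105, 61, 39), (117, 60, 26), (119, 60, 23), (120, 61, 25), (119, 60, 24), (119, 60, 25), (118, 60, 24), (116, 57, 22), (117, 58, 23), (115, 57, 21), (111, 55, 21), (94, 46, 17), (69, 32, 11), (56, 34, 24), (66, 56, 52), (84, 80, 78), (91, 90, 89), (92, 91, 90), (93, 93, 91), (95, 94, 93), (94, 93, 92)]
[(112, 111, 110), (10
[... 909 characters left out ...]
), (100, 94, 86), (100, 99, 92), (97, 96, 90), (99, 98, 91)]
(275, 190) [0.456  0.2916 0.065 ]
(287, 190) [0.4511 0.28   0.065 ]
(290, 190) [0.4499 0.2772 0.065 ]
(282, 161) [0.4807 0.2722 0.065 ]
(281, 222) [0.4216 0.3007 0.065 ]
tip [0.57921504 0.22905864 0.004     ] [(117, 115, 109), (115, 113, 107), (109, 107, 101), (105, 103, 98), (108, 106, 103), (109, 108, 106), (110, 109, 108), (108, 108, 106), (107, 107, 105), (109, 108, 107), (110, 110, 108), (109, 109, 106), (102, 101, 99), (84, 83, 80), (77, 76, 71), (80, 79, 74), (98, 96, 90), (113, 112, 104), (121, 120, 112), (124, 122, 115), (125, 123, 116), (125, 123, 116)]
[0.58533458 0.24822629 0.005     ] [0.56860316 0.21180458 0.005     ]
```

Request:
{"api": "carry_out", "payload": {
  "commands": [1, -0.28, -0.94, 0.5, 0.2, 1, 0, 0, 1, 0, 1, 0, 0, 1, 0, 1, 0, 0, 1, 0, 1, 0, 0, 1, 0, 1, 0, 0, 0.5, 0, 1, 0, 0, 0, 0, 0.5, 0, 0, 0, 0, 0, 0, 0, 0, 0, 0, 0, 0, 0, 0, 0, 0, 0, 0, 0, 0, 0, 0, 0, 0]
}}

```text
t: 6.08
tool_pos: [0.4461, 0.2875, 0.0313]
eef_rot: [0.0, 0.978, -0.207, -0.0]
ft_force: [-0.9, 1.4, 0.9]
grip_width: 0.0132
grasp_force: 61.4
```

Request:
{"api": "carry_out", "payload": {
  "commands": [0, 0, 0, -1, 0, 0, 0, 0, -1, -1, 0, 0, 0, -1, -1, 0, 0, 0, 0, -1, 0, 0, 0, 0, -1, 0, 0.14, 1, 0, 0, 0, 0.14, 1, 0, 0, 0, 0.14, 1, 0, 0, 0, 0.14, 1, 0, 0, 0, 0.14, 1, 0, 0, 0, 0.14, 1, 0, 0, 0, 0, 1, 0, 0]
}}

```text
t: 7.58
tool_pos: [0.4603, 0.0045, 0.151]
eef_rot: [0.0, 0.999, -0.034, -0.0]
ft_force: [0.9, -0.8, -3.0]
grip_width: 0.0134
grasp_force: 61.1
```

Request:
{"api": "carry_out", "payload": {
  "commands": [0, 0, 0.5, 0, 0, 0, 0, 0, 0, 0, 0, 0, 0, 0, 0]
}}

```text
t: 7.95
tool_pos: [0.4591, -0.0137, 0.1511]
eef_rot: [-0.0, 0.999, -0.034, -0.0]
ft_force: [-0.9, 1.2, -3.3]
grip_width: 0.013
grasp_force: 61.1
```

Run:
```python
from h import *
s=telemetry.sense(); im=eyes.capture('wrist'); cv2.imwrite('pics/w2.png',im[:,:,::-1]);im=eyes.capture('top'); cv2.imwrite('pics/t2.png',im[:,:,::-1])
print(s['tool_pos'].round(4),s['ft_force'],s['eef_rot'])
```

```text
[ 0.4591 -0.0137  0.1511] [-0.89940151  1.19022755 -3.2567076 ] [-9.51238949e-05  9.99415769e-01 -3.41771678e-02 -1.82739828e-04]
```

View pics/w2.png

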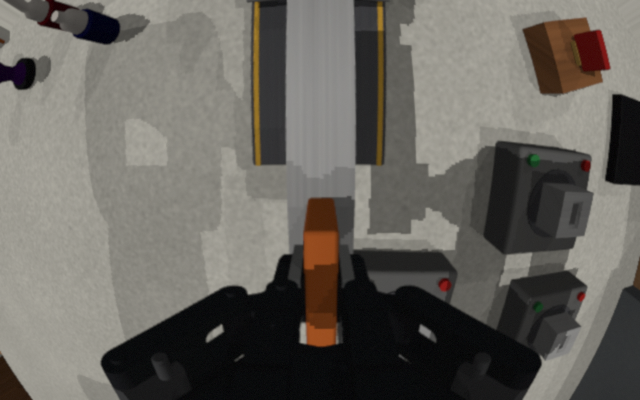

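The blade is held straight in the view, with its edges at about columns 287 and 355. The bed's yellow lines are at about columns 256 and 381. Next I'll measure lateral and yaw alignment.

Run:
```python
from h import *
s=telemetry.sense(); im=cv2.imread('pics/w2.png'); hsv=cv2.cvtColor(im,cv2.COLOR_BGR2HSV)
m=cv2.inRange(hsv,(15,90,60),(35,255,255))
P={}
for side,(a,b) in dict(L=(245,275),R=(365,395)).items():
    pts=[]
    for r in range(12,155,6):
        c=np.nonzero(m[r,a:b])[0]
        if len(c): pts.append(wun(s,(a+c.mean(),r),.041)[:2])
    pts=np.array(pts); f=np.polyfit(pts[:,0],pts[:,1],1); P[side]=f
    print(side,len(pts),'yaw',np.degrees(np.arctan(f[0])),'y@.5,.625',np.polyval(f,[.5,.625]),pts[:,0].min(),pts[:,0].max())
g=cv2.cvtColor(im,cv2.COLOR_BGR2GRAY).astype(float); E=[]
for r in range(10,150,10):
    d=np.diff(cv2.GaussianBlur(g,(5,5),0)[r]); l=270+np.argmax(d[270:305]); rr=340+np.argmin(d[340:375]); 
    E.append((r,l,rr))
E=np.array(E); print(E.tolist())
for k in (1,2):
    q=np.array([wun(s,(e[k]+.5,e[0]),.130)[:2] for e in E]); f=np.polyfit(q[:,0],q[:,1],1); print('blade edge yaw',np.degrees(np.arctan(f[0])),np.polyval(f,[.5,.6]), q[:,0].min(),q[:,0].max())
t=cv2.imread('pics/t2.png')[75:255,250:390]; cv2.imwrite('pics/t2c.png',cv2.resize(t,None,fx=3.3,fy=3.3,interpolation=cv2.INTER_CUBIC))
a=Rtool(s)[:,0]; print('axis',a,'tip pred',s['tool_pos']+.145*a, 'px',proj('top',np.r_[(s['tool_pos']+.145*a)[:2],.122]))
```

```text
L 24 yaw -3.841455049478564 y@.5,.625 [0.03517889 0.02678556] 0.5064866180032649 0.6238107249830209
R 24 yaw -3.8340806355372257 y@.5,.625 [-0.06600527 -0.07438244] 0.4996948353549019 0.6167437379711667
[[10, 286, 353], [20, 286, 353], [30, 285, 353], [40, 285, 354], [50, 285, 354], [60, 285, 354], [70, 285, 354], [80, 285, 354], [90, 285, 355], [100, 285, 355], [110, 285, 355], [120, 285, 355], [130, 285, 355], [140, 285, 355]]
blade edge yaw -4.1924481734487085 [ 0.00106808 -0.00626221] 0.5198105199280572 0.5908246844477772
blade edge yaw -2.704422578483058 [-0.03651629 -0.0412399 ] 0.5173544619159866 0.5884508667772412
axis [ 9.97726129e-01 -6.73981234e-02 -2.53075545e-04] tip pred [ 0.6038679  -0.02322311  0.15114207] px [311.65419251 172.06013499]
```

View pics/t2c.png

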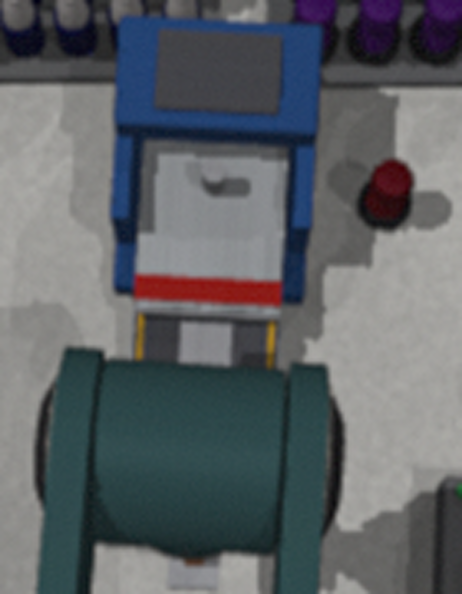

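Request:
{"api": "carry_out", "payload": {
  "commands": [0, 0, -0.05, 1, 0, 0, 0, 0, 0.8, 0, 0, 0, 0, 0, 0, 0, 0, 0, 0, 0]
}}

```text
t: 8.55
tool_pos: [0.4599, -0.0119, 0.0807]
eef_rot: [0.0, 0.999, -0.034, 0.001]
ft_force: [-0.3, -0.4, -2.8]
grip_width: 0.013
grasp_force: 61.1
```

Request:
{"api": "carry_out", "payload": {
  "commands": [0, 0, 0, 0.05, 0, 0, 0, 0, 0, 0]
}}

```text
t: 8.8
tool_pos: [0.4596, -0.0121, 0.078]
eef_rot: [0.0, 0.999, -0.034, 0.0]
ft_force: [0.3, -0.3, -3.0]
grip_width: 0.0131
grasp_force: 61.1
```

Request:
{"api": "carry_out", "payload": {
  "commands": [0, 0, 0, 0.05, 0, 0, 0, 0, 0, 0]
}}

```text
t: 9.05
tool_pos: [0.4593, -0.0122, 0.0752]
eef_rot: [0.0, 0.999, -0.034, -0.0]
ft_force: [-0.1, -0.5, -3.0]
grip_width: 0.0127
grasp_force: 61.1
```

Request:
{"api": "carry_out", "payload": {
  "commands": [0, 0, 0, 0.03, 0, 0, 0, 0, 0, 0]
}}

```text
t: 9.3
tool_pos: [0.4593, -0.0121, 0.074]
eef_rot: [-0.0, 0.999, -0.034, -0.0]
ft_force: [-0.3, 0.6, -2.4]
grip_width: 0.0135
grasp_force: 61.1
```

Request:
{"api": "carry_out", "payload": {
  "commands": [0, 0, 0, 0.03, 0, 0, 0, 0, 0, 0]
}}

```text
t: 9.55
tool_pos: [0.4594, -0.0121, 0.0738]
eef_rot: [0.0, 0.999, -0.034, 0.0]
ft_force: [-7.2, 0.6, 9.4]
grip_width: 0.0133
grasp_force: 62.8
```

Request:
{"api": "carry_out", "payload": {
  "commands": [0, 0, 0, 0.03, 0, 0, 0, 0, 0, 0]
}}

```text
t: 9.8
tool_pos: [0.4594, -0.0121, 0.0737]
eef_rot: [0.0, 0.999, -0.034, 0.0]
ft_force: [-17.6, 1.2, 25.0]
grip_width: 0.0133
grasp_force: 65.2
```

Request:
{"api": "carry_out", "payload": {
  "commands": [0, 0, 0, -0.055, 0, 0, 0, 0, 0, 0]
}}

```text
t: 10.05
tool_pos: [0.4594, -0.0122, 0.0739]
eef_rot: [0.0, 0.999, -0.034, 0.0]
ft_force: [0.2, 0.3, -2.8]
grip_width: 0.0133
grasp_force: 61.1
```

Request:
{"api": "carry_out", "payload": {
  "commands": [0, 0.25, 0, 0, 0, 0, 0.25, 0, 0, 0, 0, 0.25, 0, 0, 0, 0, 0, 0, 0, 0]
}}

```text
t: 10.55
tool_pos: [0.4901, -0.0143, 0.0738]
eef_rot: [-0.0, 0.999, -0.034, 0.0]
ft_force: [3.1, -0.5, -0.6]
grip_width: 0.0128
grasp_force: 61.5
```

Request:
{"api": "carry_out", "payload": {
  "commands": [0, 0.2, 0, 0, 0, 0, 0.1, 0, 0, 0, 0, 0, 0, 0, 0]
}}

```text
t: 10.92
tool_pos: [0.5015, -0.015, 0.0738]
eef_rot: [0.0, 0.999, -0.034, 0.0]
ft_force: [0.9, -0.6, -1.1]
grip_width: 0.013
grasp_force: 61.2
```

Request:
{"api": "carry_out", "payload": {
  "commands": [0, 0.1, 0, 0, 0, 0, 0.1, 0, 0, 0]
}}

```text
t: 11.18
tool_pos: [0.5094, -0.0156, 0.0739]
eef_rot: [-0.0, 0.999, -0.034, 0.0]
ft_force: [-0.4, -1.0, -1.5]
grip_width: 0.0132
grasp_force: 61.2
```

Request:
{"api": "carry_out", "payload": {
  "commands": [0, 0.1, 0, 0, 0, 0, 0, 0, 0, 0]
}}

```text
t: 11.42
tool_pos: [0.5135, -0.0159, 0.0738]
eef_rot: [0.0, 0.999, -0.034, 0.0]
ft_force: [1.4, 0.6, -2.3]
grip_width: 0.013
grasp_force: 61.1
```

Request:
{"api": "carry_out", "payload": {
  "commands": [0, 0.1, 0, 0, 0, 0, 0, 0, 0, 0]
}}

```text
t: 11.68
tool_pos: [0.5174, -0.0161, 0.0739]
eef_rot: [0.0, 0.999, -0.034, 0.0]
ft_force: [0.7, 0.8, -2.2]
grip_width: 0.0132
grasp_force: 61.1
```

Request:
{"api": "carry_out", "payload": {
  "commands": [0, 0.1, 0, 0, 0, 0, 0, 0, 0, 0]
}}

```text
t: 11.92
tool_pos: [0.5214, -0.0164, 0.0739]
eef_rot: [0.0, 0.999, -0.034, 0.0]
ft_force: [0.1, -0.4, -3.6]
grip_width: 0.013
grasp_force: 61.1
```

Request:
{"api": "carry_out", "payload": {
  "commands": [0, 0.1, 0, 0.01, 0, 0, 0, 0, 0, 0]
}}

```text
t: 12.18
tool_pos: [0.5257, -0.0167, 0.0738]
eef_rot: [0.0, 0.999, -0.034, 0.0]
ft_force: [1.1, 0.6, 1.7]
grip_width: 0.013
grasp_force: 61.9
```

Request:
{"api": "carry_out", "payload": {
  "commands": [0, 0.1, 0, 0, 0, 0, 0, 0, 0, 0]
}}

```text
t: 12.42
tool_pos: [0.5295, -0.0169, 0.0738]
eef_rot: [0.0, 0.999, -0.034, 0.0]
ft_force: [0.4, -0.5, 3.3]
grip_width: 0.013
grasp_force: 62.2
```

Request:
{"api": "carry_out", "payload": {
  "commands": [0, 0.1, 0, 0, 0, 0, 0, 0, 0, 0]
}}

```text
t: 12.68
tool_pos: [0.5326, -0.0171, 0.0738]
eef_rot: [-0.0, 0.999, -0.034, -0.001]
ft_force: [-12.1, 1.0, 10.7]
grip_width: 0.013
grasp_force: 63.3
```

Request:
{"api": "carry_out", "payload": {
  "commands": [0, 0.1, 0, 0, 0, 0, 0, 0, 0, 0]
}}

```text
t: 12.92
tool_pos: [0.5364, -0.0174, 0.0738]
eef_rot: [-0.0, 0.999, -0.034, -0.001]
ft_force: [-14.3, 1.1, 11.6]
grip_width: 0.013
grasp_force: 63.4
```

Request:
{"api": "carry_out", "payload": {
  "commands": [0, 0.1, 0, 0, 0, 0, 0, 0, 0, 0]
}}

```text
t: 13.18
tool_pos: [0.5404, -0.0177, 0.0738]
eef_rot: [-0.0, 0.999, -0.034, -0.001]
ft_force: [-15.0, 2.1, 12.2]
grip_width: 0.0133
grasp_force: 63.4
```

Request:
{"api": "carry_out", "payload": {
  "commands": [0, 0.12, 0, 0, 0, 0, 0, 0, 0, 0]
}}

```text
t: 13.42
tool_pos: [0.5452, -0.018, 0.0738]
eef_rot: [-0.0, 0.999, -0.034, -0.001]
ft_force: [-15.4, 1.4, 11.1]
grip_width: 0.0132
grasp_force: 63.4
```

Request:
{"api": "carry_out", "payload": {
  "commands": [0.4, 0, 0, 0, 0, 0.4, 0, 0, 0, 0, 0.4, 0, 0, 0, 0, 0.4, 0, 0, -0.3, 0, 0.4, 0, 0, -1, 0, 0.4, 0, 0, -1, 0, 0.4, 0, 0, -1, -1, 1, 0, 0, -1, -1, 1, 0, 0, 0, -1, 1, 0, 0, 0, -0.5]
}}

```text
t: 14.68
tool_pos: [0.546, -0.0181, 0.247]
eef_rot: [0.0, 0.993, 0.119, 0.001]
ft_force: [-0.1, 0.1, -0.3]
grip_width: 0.0845
grasp_force: 0.0
```

Request:
{"api": "carry_out", "payload": {
  "commands": [1, -0.05, 1, 0, 0, 1, -0.05, 1, 0, 0, 1, -0.05, 1, 0, 0, 1, -0.05, 1, 0, 0, 1, -0.05, 1, 0, 0, 1, -0.05, 1, 0, 0, 1, -0.05, 0.5, 0, 0, 1, 0, 0, 0, 0, 1, 0, 0, 0, 0]
}}

```text
t: 15.8
tool_pos: [0.5934, -0.2732, 0.2458]
eef_rot: [-0.0, 0.993, 0.119, 0.0]
ft_force: [-0.3, -0.8, -0.4]
grip_width: 0.0854
grasp_force: 0.0
```

Run:
```python
from h import *
s=telemetry.sense(); im=eyes.capture('wrist'); cv2.imwrite('pics/w3.png',im[:,:,::-1]);t=eyes.capture('top'); cv2.imwrite('pics/t3.png',t[:,:,::-1])
print(s['tool_pos'].round(4),s['ft_force'],s['eef_rot'].round(4))
print('exp key',wproj(s,[.597,-.290,.082]),'sw',wproj(s,[.4414,-.2508,.086]),'blade grip',wproj(s,[.545,-.018,.108]))
```

```text
[ 0.5934 -0.2732  0.2458] [-0.27153622 -0.84270035 -0.35680825] [-1.000e-04  9.930e-01  1.185e-01  1.000e-04]
exp key [336.23575466 186.14646689] sw [271.02603584 303.89022839] blade grip [ 92.15291204 183.00547357]
```

View pics/w3.png

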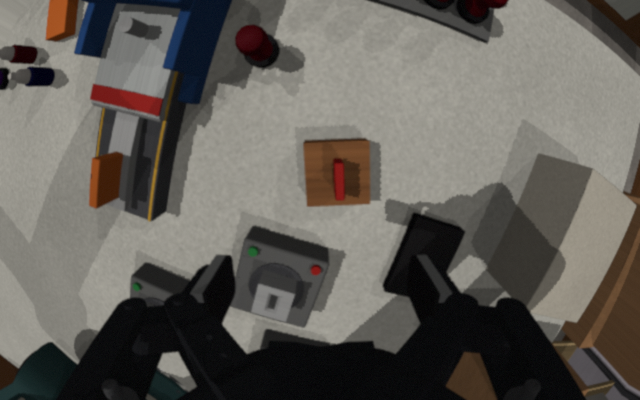

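The blade sits in the press. The key bow is at about (339,180) and the target slot at about (272,301). I'll refine both by colour masks.

Run:
```python
from h import *
s=telemetry.sense(); im=cv2.imread('pics/w3.png'); hsv=cv2.cvtColor(im,cv2.COLOR_BGR2HSV)
m=cv2.inRange(hsv,(0,150,40),(6,255,255))|cv2.inRange(hsv,(174,150,40),(180,255,255)); m[:140]=0;m[220:]=0;m[:,:310]=0;m[:,365:]=0
ys,xs=np.nonzero(m); print(xs.min(),xs.max(),ys.min(),ys.max())
for r in range(ys.min(),ys.max()+1,3): c=np.nonzero(m[r])[0]; print(r,c.min(),c.max(),[int(im[r,x,2]) for x in c])
# barrel top, slot
g=cv2.cvtColor(im,cv2.COLOR_BGR2GRAY)[275:330,240:305]
b=cv2.inRange(g,105,255); cs,_=cv2.findContours(b,cv2.RETR_CCOMP,cv2.CHAIN_APPROX_NONE)
for c in sorted(cs,key=cv2.contourArea)[-3:]:
    bx=cv2.boxPoints(cv2.minAreaRect(c))+[240,275]; w=np.array([wun(s,p,.086)[:2] for p in bx]); print(cv2.contourArea(c),bx.round(1).tolist(),w.round(4).tolist(),w.mean(0).round(4))
cv2.imwrite('pics/w3c.png',np.hstack([cv2.resize(im[150:220,300:380],None,fx=5,fy=5,interpolation=cv2.INTER_CUBIC),cv2.resize(im[265:335,235:315],None,fx=5,fy=5,interpolation=cv2.INTER_CUBIC)]))
```

```text
333 344 159 200
159 334 340 [71, 64, 65, 64, 64, 64, 67]
162 333 342 [74, 72, 74, 74, 73, 73, 73, 75, 74, 70]
165 334 343 [96, 118, 128, 129, 130, 130, 129, 128, 118, 97]
168 334 343 [93, 118, 129, 130, 130, 129, 131, 130, 123, 101]
171 333 343 [68, 93, 117, 128, 131, 130, 130, 130, 130, 124, 104]
174 334 343 [92, 114, 126, 130, 131, 131, 130, 130, 125, 107]
177 334 343 [92, 112, 125, 130, 130, 131, 130, 130, 127, 109]
180 334 344 [86, 108, 124, 130, 130, 130, 130, 131, 127, 109, 84]
183 334 344 [82, 99, 121, 128, 129, 129, 131, 130, 127, 110, 85]
186 334 344 [83, 100, 120, 128, 130, 130, 130, 129, 128, 112, 84]
189 334 344 [82, 95, 117, 127, 130, 130, 130, 130, 128, 111, 85]
192 335 344 [93, 116, 127, 129, 129, 130, 129, 126, 112, 86]
195 335 344 [93, 114, 126, 129, 130, 130, 130, 127, 114, 97]
198 335 344 [100, 114, 125, 128, 127, 128, 130, 128, 117, 105]
172.5 [[263.0, 308.0], [268.5, 291.5], [279.9, 295.3], [274.4, 311.8]] [[0.4325, -0.2423], [0.4583, -0.245], [0.4567, -0.2589], [0.4307, -0.2567]] [ 0.4446 -0.2507]
1708.0 [[240.0, 284.0], [304.0, 284.0], [304.0, 329.0], [240.0, 329.0]] [[0.4591, -0.2105], [0.4792, -0.2828], [0.4135, -0.297], [0.3895, -0.2181]] [ 0.4353 -0.2521]
```

View pics/w3c.png

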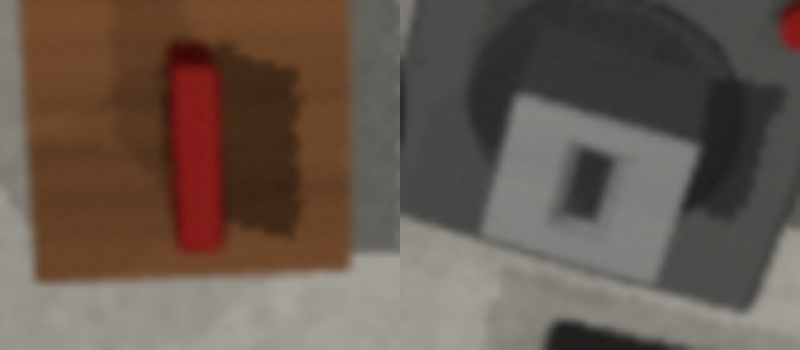

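The left panel shows the bow top face, rows 162.4–200 in the full image. The right panel shows the barrel top with corners near (259,283), (295,294), (287,322) and (252,312), and the slot centred in it.

Run:
```python
from h import *
s=telemetry.sense(); an=lambda d:np.degrees(np.arctan2(d[1],d[0])).round(2)
a,b=wun(s,(338.4,162.4),.082),wun(s,(339.9,200.2),.082); print('key',a,b,(a+b)/2,an(a-b),np.linalg.norm(a-b))
c=np.array([wun(s,(235+(x-400)/5,265+y/5),.086) for x,y in((520,92),(700,143),(662,283),(483,233))]); print(c.round(4).tolist(),c.mean(0),'yaw',an(c[0]-c[3]),an(c[1]-c[2]),an(c[1]-c[0])+90,an(c[2]-c[3])+90)
c=np.array([wun(s,(235+(x-400)/5,265+y/5),.086) for x,y in((567,143),(630,157),(610,224),(552,210))]); print('slot',c.mean(0),an(c[0]-c[3]),an(c[1]-c[2]))
R=Rtool(s); print('toolyaw',an(R[:,0]))
```

```text
key [ 0.62131801 -0.2859191   0.082     ] [ 0.58353031 -0.29729616  0.082     ] [ 0.60242416 -0.29160763  0.082     ] 16.76 0.03946325419594806
[[0.4664, -0.2324, 0.086], [0.4637, -0.2755, 0.086], [0.4199, -0.2748, 0.086], [0.4228, -0.2294, 0.086]] [ 0.4432071  -0.25299461  0.086     ] yaw -3.95 -0.98 -3.5900000000000034 -3.6500000000000057
slot [ 0.4450979 -0.252453   0.086    ] -1.21 -3.28
toolyaw 13.64
```

Request:
{"api": "carry_out", "payload": {
  "commands": [1, 0.09, 0.49, 0, 0, 1, 0, 0, 1, -0.5, 1, 0, 0, 1, 0, 1, 0, 0, 1, 0, 1, 0, 0, 1, 0, 1, 0, 0, 0.6, 0, 1, 0, 0, 0.3, 0, 1, 0, 0, 0, 0]
}}

```text
t: 16.9
tool_pos: [0.6015, -0.2924, 0.0492]
eef_rot: [-0.0, 0.99, 0.14, -0.0]
ft_force: [0.0, -0.3, -0.8]
grip_width: 0.0857
grasp_force: 0.0
```

Request:
{"api": "carry_out", "payload": {
  "commands": [0.5, 0, 0, 0, 0, 0, 0, 0, 0, 0, 0, 0, 0, 0, 0, 0, 0, 0, 0, 0, 0, 0, 0, 0, 0]
}}

```text
t: 17.52
tool_pos: [0.6015, -0.2923, 0.0497]
eef_rot: [0.0, 0.99, 0.14, 0.0]
ft_force: [-0.8, -0.5, 1.8]
grip_width: 0.0089
grasp_force: 60.7
```

Request:
{"api": "carry_out", "payload": {
  "commands": [0, 0, 0, -0.5, 0, 0, 0, 0, -0.5, 0, 0, 0, 0, -1, 0, 0, 0, 0, -1, 1, 0, 0, 0, 0, 1, 0, 0, 0, 0, 1, 0, 0, 0, 0, 0.84, 0, -1, -0.2, 0, 0, 0, -1, -0.2, 0, 0, 0, -1, -0.2, 0, 0, 0, -1, -0.2, 0, 0, 0, 0, 0, 0, 0]
}}

```text
t: 19.02
tool_pos: [0.4421, -0.2514, 0.1717]
eef_rot: [0.001, 1.0, -0.028, 0.001]
ft_force: [0.3, -1.1, -0.0]
grip_width: 0.0091
grasp_force: 60.3
```

Request:
{"api": "carry_out", "payload": {
  "commands": [0, 0, 0, 0.4, 0, 0, 0, 0, 0, 0, 0, 0, 0, 0, 0]
}}

```text
t: 19.4
tool_pos: [0.4438, -0.2517, 0.1531]
eef_rot: [-0.0, 1.0, -0.027, -0.0]
ft_force: [0.3, -0.7, -0.5]
grip_width: 0.0093
grasp_force: 60.3
```

Run:
```python
from h import *
s=telemetry.sense(); im=eyes.capture('wrist'); cv2.imwrite('pics/w4.png',im[:,:,::-1]);t=eyes.capture('top'); cv2.imwrite('pics/t4.png',t[:,:,::-1])
sc=eyes.capture('scene'); cv2.imwrite('pics/s4.png',sc[:,:,::-1])
print(s['tool_pos'].round(4),s['ft_force'],s['eef_rot'].round(4))
p=s['tool_pos']; R=Rtool(s)
for n,X in dict(bowtop=p+[0,0,.0323],bot=p-[0,0,.0437],slot=np.r_[.443,-.252,.086]).items(): print(n,wproj(s,X).round(1),proj('scene',X).round(1),proj('top',X).round(1))
cv2.imwrite('pics/v4.png',np.vstack([cv2.resize(im[190:370,220:420],None,fx=3,fy=3,interpolation=cv2.INTER_CUBIC)]))
```

```text
[ 0.4438 -0.2517  0.1531] [ 0.30221868 -0.7341849  -0.54115644] [-3.000e-04  9.996e-01 -2.710e-02 -5.000e-04]
bowtop [317.  295.5] [278.1 134.8] [416.6 235.2]
bot [318.4 229.6] [280.3 155.1] [410.2 238.7]
slot [319.2 218.6] [281.  160.8] [408.6 240. ]
```

View pics/v4.png

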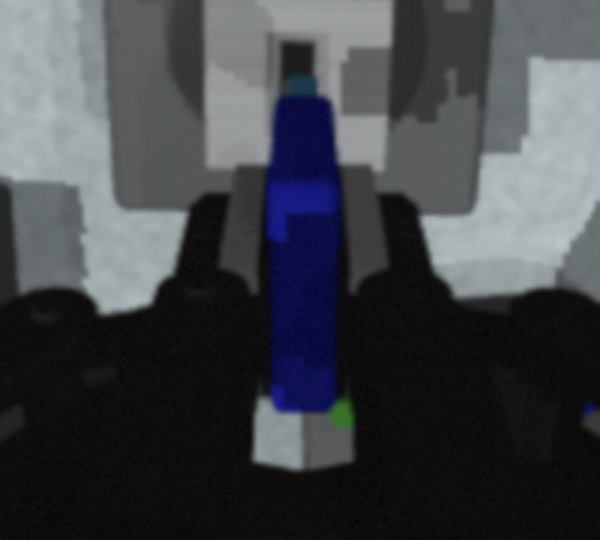

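The brass key tip is at crop (302,77), with the slot's dark opening at columns 281–314 and its far edge at row 41. The bow top spans rows 182–410. I'll compute the offsets.

Run:
```python
from h import *
s=telemetry.sense(); p=s['tool_pos'];R=Rtool(s); im=cv2.imread('pics/w4.png'); g=cv2.cvtColor(im,cv2.COLOR_BGR2GRAY).astype(int)
C=lambda x,y:(220+(x+.5)/3-.5,190+(y+.5)/3-.5)
def tl(n,uv,z): print(n,(1e3*(R.T@(wun(s,uv,z)-p))).round(1)[:2])
tl('bow front top',C(302,182),p[2]+.0323);tl('bow rear top',C(302,410),p[2]+.0323)
tl('bow front bottom',C(305,97),p[2]-.0037)
tl('brass tip front',C(302.5,76),p[2]-.0437)
tl('slot far inner',C(298,41),.086);tl('chamfer far',C(298,33),.086)
tl('slot L',C(281,60),.086);tl('slot R',C(314.5,60),.086)
tl('barrel L',C(205,100),.086);tl('barrel R',C(391,100),.086)
tl('barrel near L',C(210,168),.086);tl('barrel near R',C(385,168),.086)
for c in(295,300,335,342): print(c,g[160:205,c].tolist())
```

```text
bow front top [21.3  1.4]
bow rear top [-17.2   1.4]
bow front bottom [20.   1.8]
brass tip front [10.   1.4]
slot far inner [10.6  0.3]
chamfer far [12.6  0.3]
slot L [ 5.9 -3.8]
slot R [5.9 4.2]
barrel L [ -4.4 -22.2]
barrel R [-4.3 22.8]
barrel near L [-22.5 -21.6]
barrel near R [-22.4  21.9]
295 [98, 98, 97, 97, 97, 91, 82, 75, 70, 64, 61, 62, 61, 61, 62, 61, 61, 61, 63, 66, 66, 66, 66, 68, 67, 68, 67, 76, 106, 130, 135, 134, 136, 136, 137, 138, 136, 137, 136, 136, 134, 133, 133, 134, 134]
300 [97, 96, 95, 87, 80, 74, 66, 63, 61, 62, 60, 61, 62, 60, 62, 62, 61, 61, 64, 65, 66, 66, 67, 67, 67, 67, 67, 74, 97, 120, 132, 134, 134, 136, 138, 138, 136, 136, 137, 136, 134, 132, 132, 133, 134]
335 [95, 96, 90, 72, 60, 64, 69, 71, 71, 71, 68, 66, 62, 61, 59, 61, 61, 60, 58, 61, 64, 64, 65, 65, 65, 67, 67, 69, 85, 118, 148, 154, 154, 156, 159, 162, 159, 158, 157, 157, 156, 155, 155, 154, 152]
342 [96, 96, 97, 96, 95, 95, 87, 78, 68, 68, 71, 71, 70, 71, 70, 69, 65, 61, 61, 64, 66, 66, 65, 65, 66, 66, 65, 69, 85, 117, 148, 155, 155, 156, 160, 161, 159, 157, 158, 158, 156, 154, 155, 156, 153]
```

Request:
{"api": "carry_out", "payload": {
  "commands": [0, -0.035, -0.03, 0.3, 0, 0, 0, 0, 0.25, 0, 0, 0, 0, 0, 0]
}}

```text
t: 19.92
tool_pos: [0.4417, -0.2501, 0.1302]
eef_rot: [-0.0, 1.0, -0.027, -0.001]
ft_force: [0.4, 0.5, -0.9]
grip_width: 0.0091
grasp_force: 60.3
```

Request:
{"api": "carry_out", "payload": {
  "commands": [0, 0, 0, 0.08, 0, 0, 0, 0, 0, 0]
}}

```text
t: 20.18
tool_pos: [0.4422, -0.2504, 0.1283]
eef_rot: [0.0, 1.0, -0.027, 0.0]
ft_force: [-0.7, -0.4, -0.8]
grip_width: 0.0093
grasp_force: 60.3
```

Request:
{"api": "carry_out", "payload": {
  "commands": [0, 0, 0, 0.08, 0, 0, 0, 0, 0, 0]
}}

```text
t: 20.42
tool_pos: [0.4421, -0.2503, 0.1249]
eef_rot: [-0.0, 1.0, -0.027, -0.0]
ft_force: [-0.7, -0.7, -0.1]
grip_width: 0.0096
grasp_force: 60.3
```

Request:
{"api": "carry_out", "payload": {
  "commands": [0, 0, 0, 0.15, 0, 0, 0, 0, 0.15, 0, 0, 0, 0, 0, 0]
}}

```text
t: 20.8
tool_pos: [0.4419, -0.2502, 0.1124]
eef_rot: [-0.0, 1.0, -0.027, -0.0]
ft_force: [-0.4, 0.0, -0.9]
grip_width: 0.0095
grasp_force: 60.3
```

Request:
{"api": "carry_out", "payload": {
  "commands": [0, 0, 0, 0.15, 0, 0, 0, 0, 0.13, 0, 0, 0, 0, 0, 0]
}}

```text
t: 21.18
tool_pos: [0.4419, -0.2502, 0.1013]
eef_rot: [-0.0, 1.0, -0.027, -0.0]
ft_force: [0.3, 0.8, -0.2]
grip_width: 0.0092
grasp_force: 60.3
```

Request:
{"api": "carry_out", "payload": {
  "commands": [0, 0, 0, 0.08, 0, 0, 0, 0, 0, 0]
}}

```text
t: 21.42
tool_pos: [0.4421, -0.2503, 0.0985]
eef_rot: [-0.0, 1.0, -0.027, -0.0]
ft_force: [-0.1, -0.1, -1.6]
grip_width: 0.0095
grasp_force: 60.3
```

Request:
{"api": "carry_out", "payload": {
  "commands": [0, 0, 0, 0.05, 0, 0, 0, 0, 0, 0]
}}

```text
t: 21.68
tool_pos: [0.4421, -0.2503, 0.0966]
eef_rot: [-0.0, 1.0, -0.027, -0.0]
ft_force: [0.2, -0.2, 0.5]
grip_width: 0.0092
grasp_force: 60.3
```

Request:
{"api": "carry_out", "payload": {
  "commands": [0, 0, 0, 0.025, 0, 0, 0, 0, 0, 0]
}}

```text
t: 21.92
tool_pos: [0.4422, -0.2504, 0.0957]
eef_rot: [0.0, 1.0, -0.027, 0.0]
ft_force: [0.0, -0.8, -0.6]
grip_width: 0.0092
grasp_force: 60.5
```

Request:
{"api": "carry_out", "payload": {
  "commands": [0, 0, 0, 0.025, 0, 0, 0, 0, 0, 0]
}}

```text
t: 22.18
tool_pos: [0.4423, -0.2504, 0.0956]
eef_rot: [0.0, 1.0, -0.027, 0.0]
ft_force: [-3.8, 2.3, 9.2]
grip_width: 0.0092
grasp_force: 61.9
```

Request:
{"api": "carry_out", "payload": {
  "commands": [0, 0, 0, -0.01, 0.5, 0, 0, 0, 0, 1, 0, 0, 0, 0, 1, 0, 0, 0, 0, 1, 0, 0, 0, 0, 1, 0, 0, 0, 0, 1, 0, 0, 0, 0, 1, 0, 0, 0, 0, 1, 0, 0, 0, 0, 0]
}}

```text
t: 23.3
tool_pos: [0.4424, -0.2501, 0.0957]
eef_rot: [-0.0, 0.938, -0.348, 0.0]
ft_force: [-0.2, 3.7, 5.1]
grip_width: 0.009
grasp_force: 61.2
```

Request:
{"api": "carry_out", "payload": {
  "commands": [0, 0, 0, 0, 1, 0, 0, 0, 0, 1, 0, 0, 0, 0, 1, 0, 0, 0, 0, 1, 0, 0, 0, 0, 1, 0, 0, 0, 0, 1, 0, 0, 0, 0, 1, 0, 0, 0, 0, 1, 0, 0, 0, 0, 1, 0, 0, 0, 0, 0.5, 0, 0, 0, 0, 0]
}}

```text
t: 24.68
tool_pos: [0.443, -0.2498, 0.0957]
eef_rot: [-0.001, 0.718, -0.696, 0.0]
ft_force: [5.4, 7.2, 2.9]
grip_width: 0.0089
grasp_force: 60.8
```

Run:
```python
from h import *
s=telemetry.sense(); print(s['wrist_torque'],s['ft_force'],s['tool_pos'],np.degrees(np.arctan2(*Rtool(s)[1::-1,0])),s['qpos'])
```

```text
[ 1.19405912 -0.99730708  0.03368878] [5.44572128 7.17279276 2.92739224] [ 0.44299276 -0.24980136  0.09567348] -88.14198800792617 [-5.64755508e-01 -1.83370432e-01  1.95620940e+00  2.05043859e-03
  1.36745378e+00  2.54399697e+00]
```

Request:
{"api": "carry_out", "payload": {
  "commands": [0, -0.015, -0.015, 0, 1, 0, 0, 0, 0, 1, 0, 0, 0, 0, 0]
}}

```text
t: 25.05
tool_pos: [0.4433, -0.2497, 0.0956]
eef_rot: [0.001, -0.656, 0.755, -0.0]
ft_force: [4.0, 3.0, 4.8]
grip_width: 0.0093
grasp_force: 61.1
```

```bash
cat > st.py <<'E'
from h import *
s=telemetry.sense(); print(s['wrist_torque'],s['ft_force'],s['tool_pos'],np.degrees(np.arctan2(*Rtool(s)[1::-1,0])),s['qpos'][5])
E
python3 st.py
```

```text
[ 0.5179962  -0.65038903 -0.05341143] [4.00824829 3.00814636 4.76534952] [ 0.44325109 -0.24967693  0.09564718] -98.08169899800605 2.7189600906257123
```

Request:
{"api": "carry_out", "payload": {
  "commands": [0, 0, 0, 0, 0.8, 0, 0, 0, 0, 0]
}}

```text
t: 25.3
tool_pos: [0.4433, -0.2497, 0.0956]
eef_rot: [0.001, -0.629, 0.777, -0.001]
ft_force: [4.6, 2.7, 4.8]
grip_width: 0.0093
grasp_force: 61.0
```

```bash
python3 st.py
```

```text
[ 0.50071887 -0.85411025  0.13811941] [4.61357405 2.71733694 4.75094363] [ 0.44330122 -0.24968947  0.09564809] -102.0193381717263 2.787714723216813
```

Request:
{"api": "carry_out", "payload": {
  "commands": [0, 0, 0, 0, 0.6, 0, 0, 0, 0, 0]
}}

```text
t: 25.55
tool_pos: [0.4433, -0.2498, 0.0957]
eef_rot: [0.001, -0.609, 0.793, -0.001]
ft_force: [4.2, 3.2, 4.1]
grip_width: 0.0088
grasp_force: 61.5
```

```bash
python3 st.py
```

```text
[ 0.3870849  -0.86604692  0.62472037] [4.19463892 3.24981534 4.13498762] [ 0.44334157 -0.24975276  0.0956615 ] -104.98125328764041 2.839444080490696
```

Request:
{"api": "carry_out", "payload": {
  "commands": [0, 0, 0, 0, 0.4, 0, 0, 0, 0, 0]
}}

```text
t: 25.8
tool_pos: [0.4434, -0.2498, 0.0957]
eef_rot: [0.001, -0.595, 0.804, -0.001]
ft_force: [5.9, 2.0, 4.0]
grip_width: 0.0091
grasp_force: 65.1
```

```bash
python3 st.py
python3 - <<'E'
from h import *
im=eyes.capture('wrist')
cv2.imwrite('pics/w5.png',im[:,:,::-1])
E
```

```text
[ 0.42571079 -0.86990414  1.05272162] [5.87737019 1.95658443 4.00466445] [ 0.44337532 -0.2497645   0.09565471] -106.94051896668337 2.873740219481679
```

Request:
{"api": "carry_out", "payload": {
  "commands": [0.4, 0, 0, 0, 0, 0.4, 0, 0, 0, 0, 0.4, 0, 0, 0, 0, 0.4, 0, 0, -0.3, 0, 0.4, 0, 0, -0.6, 0, 0.4, 0, 0, -1, 0, 0.4, 0, 0, -1, 0, 0.4, 0, 0, -1, 0, 0.4, 0, 0, -1, 0, 0.4, 0, 0, 0, 0]
}}

```text
t: 27.1
tool_pos: [0.4432, -0.2501, 0.2952]
eef_rot: [0.001, -0.594, 0.804, -0.003]
ft_force: [0.0, -0.1, -0.1]
grip_width: 0.0344
grasp_force: 0.0
```

```bash
python3 st.py
python3 - <<'E'
from h import *
s=telemetry.sense();im=eyes.capture('wrist')[:,:,::-1]; t=eyes.capture('top')[:,:,::-1]
cv2.imwrite('pics/w6.png',im);cv2.imwrite('pics/t6.png',t)
u=wproj(s,[.4425,-.2505,.1]).round().astype(int); print(u, proj('top',np.array([.4425,-.2505,.1])))
y,x=max(u[1]-50,0),u[0]-60
a=cv2.resize(im[y:y+100,x:x+120],(600,500),interpolation=cv2.INTER_CUBIC)
cv2.imwrite('pics/v6.png',a); print(x,y)
hsv=cv2.cvtColor(im,cv2.COLOR_BGR2HSV); m=(cv2.inRange(hsv,(0,150,80),(6,255,255))|cv2.inRange(hsv,(174,150,80),(180,255,255)))
cs,_=cv2.findContours(m,0,2)
for c in cs:
  if cv2.contourArea(c)>60: b=cv2.boxPoints(cv2.minAreaRect(c)); w=np.array([wun(s,p,.128) for p in b]); print(b.round(1).tolist(),w[:,:2].round(4).tolist())
E
```

```text
[ 0.04719102  0.02142219 -0.03193271] [ 0.01184952 -0.08401348 -0.07315075] [ 0.44322219 -0.25010556  0.29523674] -107.11240277093565 2.8763992572476305
[322 181] [409.01926655 239.60945587]
262 131
[[314.8999938964844, 166.6999969482422], [323.79998779296875, 165.6999969482422], [328.1000061035156, 201.6999969482422], [319.20001220703125, 202.8000030517578]] [[0.4437, -0.2723], [0.4348, -0.2707], [0.4415, -0.2329], [0.4508, -0.2345]]
```

View pics/v6.png

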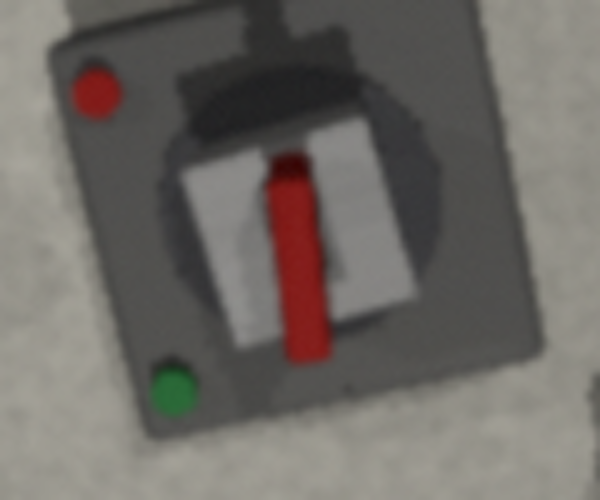

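The view shows the key seated in the slot, with barrel-top corners at crop (183,175), (365,120), (415,295) and (240,347). I'll check the barrel yaw.

Run:
```python
from h import *
s=telemetry.sense(); an=lambda d:np.degrees(np.arctan2(d[1],d[0])).round(2)
q=np.array([wun(s,(262+x/5,131+y/5),.086) for x,y in((183,175),(365,120),(415,295),(240,347))])
print(q.mean(0),[an(q[(i+1)%4]-q[i]) for i in range(4)])
b=np.array([wun(s,(262+x/5,131+y/5),.05) for x,y in((52,50),(150,436),(543,350))])
print('box',an(b[1]-b[0]),an(b[2]-b[1]))
a=cv2.imread('pics/t3.png')[75:210,270:350].astype(int);c=cv2.imread('pics/t6.png')[75:210,270:350].astype(int)
print('press change px',(abs(a-c).max(2)>40).sum())
# rib position now in top
h=cv2.cvtColor(cv2.imread('pics/t6.png'),cv2.COLOR_BGR2HSV); m=cv2.inRange(h,(5,150,80),(20,255,255));m[:, :290]=0;m[:,345:]=0;m[:150]=0;ys,xs=np.nonzero(m)
print(len(xs), unproj('top',(xs.mean(),ys.mean()),.108) if len(xs) else '')
```

```text
[ 0.44102272 -0.25028149  0.086     ] [np.float64(179.93), np.float64(89.39), np.float64(0.11), np.float64(-89.82)]
box 85.37 175.89
press change px 0
139 [ 0.54169225 -0.01991094  0.108     ]
```

```bash
python3 -c "
from plant import order; print(order.close_job())"
```

```text
the job is handed in; nothing more can be done
None
```

I handed the job in at about 27 s. The blade is wedged under the plate and released, with the lift estimated at about 1.4 mm from how far I pushed it past first contact. The key is fully down in the farthest switch, turned clockwise to its stop (measured about 86°) and released, and I saw nothing else get moved.

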